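Pull the relays for overhaul and tray them in rail order

TASK

Pull the four plug-in relays out of their sockets on the mounting plate and stand them upright in the blue carrying tray, one in each compartment, in the same left-to-right order in which they stood on the rail, so that each can later go back to its own circuit. Set them down rather than drop them, do not tip any over, and leave all four standing free on the tray's floor.

Things in the scene. Friction and masses are not known exactly. Their poses are not given: they have to be found in the camera images.
- cube_centre (a point): Clear-cover relay: transparent box, copper coil inside, cover 36 x 36 mm, 66 mm tall overall, 0.1 kg. Stands on a plug foot (8 mm of pins in a 26 mm circle, black base 34 mm wide up to 18 mm). Loose; lifts straight out of its socket (8 mm deep, 2 mm play). Point: on its axis, 33 mm above the pin tips, 33 mm below the flat top. z up, x and y as its socket's.
- timer_centre (a point): Time relay: broad, grey, cover 44 x 44 mm, bezel 48 x 48 mm from 68 to 80 mm up, round black dial on top to 88 mm, 0.15 kg. Stands on a plug foot (8 mm of pins in a 26 mm circle, black base 34 mm wide up to 18 mm). Loose; lifts straight out of its socket (8 mm deep, 2 mm play). Point: on its axis, 40 mm above the pin tips, 40 mm below the bezel's top. z up, x and y as its socket's.
- can_centre (a point): Can relay: round aluminium can 32 mm across, 84 mm tall overall, 0.12 kg. Stands on a plug foot (8 mm of pins in a 26 mm circle, black base 34 mm wide up to 18 mm). Loose; lifts straight out of its socket (8 mm deep, 2 mm play). Point: on its axis, 42 mm above the pin tips, 42 mm below the flat top. z up, x and y as its socket's.
- slim_centre (a point): Slim relay: narrow white box, cover 38 mm (x) by 20 mm (y), 72 mm tall overall, 0.08 kg. Stands on a plug foot (8 mm of pins in a 26 mm circle, black base 34 mm wide up to 18 mm). Loose; lifts straight out of its socket (8 mm deep, 2 mm play). Point: on its axis, 36 mm above the pin tips, 36 mm below the flat top. z up, x and y as its socket's.
- socket_cube: Black relay socket fixed on the rail, in which the clear-cover relay is plugged at the start; all four look alike. 75 mm (x) by 45 mm (y), 26 mm high. Origin: centre of its underside, 10.5 mm above the table; the plugged relay's pin tips are 28 mm above the table. Axes as the plate's.
- socket_timer: Black relay socket fixed on the rail, in which the time relay is plugged at the start; all four look alike. 75 mm (x) by 45 mm (y), 26 mm high. Origin: centre of its underside, 10.5 mm above the table; the plugged relay's pin tips are 28 mm above the table. Axes as the plate's.
- socket_can: Black relay socket fixed on the rail, in which the can relay is plugged at the start; all four look alike. 75 mm (x) by 45 mm (y), 26 mm high. Origin: centre of its underside, 10.5 mm above the table; the plugged relay's pin tips are 28 mm above the table. Axes as the plate's.
- socket_slim: Black relay socket fixed on the rail, in which the slim relay is plugged at the start; all four look alike. 75 mm (x) by 45 mm (y), 26 mm high. Origin: centre of its underside, 10.5 mm above the table; the plugged relay's pin tips are 28 mm above the table. Axes as the plate's.
- plate: Steel mounting plate, fixed, flat on the table, 360 mm (y) by 127 mm (x -55 to 72 mm). Rail along y with four sockets at y about 93, 31, -31, -93 mm, a breaker (83 mm high) at its +y end, terminals (48 mm high) at -y; wiring duct 43 mm high at x 43 to 68 mm. Origin on the table under the rail's middle. y points to the robot's left (within 6 degrees), x away from it.
- tray: Blue metal tray, fixed, nearer the robot than the plate or beyond it; 76 mm (x) by 271 mm (y). Four compartments in a row, each 70 mm (x) by 64 mm (y) inside, centres at x 0, y 100.5, 33.5, -33.5, -100.5 mm. Floor 3 mm, tops of walls and dividers 17 mm above the table. Origin: centre of its underside; y points to the robot's left (within 6 degrees).
Not all that is in view belongs to the job. Leave any pink or yellow look-alike of the part that bears slim_centre alone.

How it is judged:
At the end, for the whole second after the job is handed in: Each relay stands upright (7 degrees), released and at rest on the tray floor (5 mm), in the compartment whose place from the left is that of its own socket on the rail, its axis within 20 mm along and 24 mm across the row of the compartment centre (((y of socket_cube in the frame of plate between 0.063 and 0.123 m and y of cube_centre in the frame of tray between 0.0805 and 0.1205 m) or (y of socket_cube in the frame of plate between 0.001 and 0.061 m and y of cube_centre in the frame of tray between 0.0135 and 0.0535 m) or (y of socket_cube in the frame of plate between -0.061 and -0.001 m and y of cube_centre in the frame of tray between -0.0535 and -0.0135 m) or (y of socket_cube in the frame of plate between -0.123 and -0.063 m and y of cube_centre in the frame of tray between -0.1205 and -0.0805 m)) and x of cube_centre in the frame of tray between -0.024 and 0.024 m and z of cube_centre in the frame of tray between 0.031 and 0.041 m and angle between each of cube_centre, timer_centre, can_centre, slim_centre's own z axis and vertical below 0.12 rad and linear speed of each of relay_cube, relay_timer, relay_can, relay_slim below 0.02 m/s and contact force between the fingers and relay_cube below 0.05 N and ((y of socket_timer in the frame of plate between 0.063 and 0.123 m and y of timer_centre in the frame of tray between 0.0805 and 0.1205 m) or (y of socket_timer in the frame of plate between 0.001 and 0.061 m and y of timer_centre in the frame of tray between 0.0135 and 0.0535 m) or (y of socket_timer in the frame of plate between -0.061 and -0.001 m and y of timer_centre in the frame of tray between -0.0535 and -0.0135 m) or (y of socket_timer in the frame of plate between -0.123 and -0.063 m and y of timer_centre in the frame of tray between -0.1205 and -0.0805 m)) and x of timer_centre in the frame of tray between -0.024 and 0.024 m and z of timer_centre in the frame of tray between 0.038 and 0.048 m and contact force between the fingers and relay_timer below 0.05 N and ((y of socket_can in the frame of plate between 0.063 and 0.123 m and y of can_centre in the frame of tray between 0.0805 and 0.1205 m) or (y of socket_can in the frame of plate between 0.001 and 0.061 m and y of can_centre in the frame of tray between 0.0135 and 0.0535 m) or (y of socket_can in the frame of plate between -0.061 and -0.001 m and y of can_centre in the frame of tray between -0.0535 and -0.0135 m) or (y of socket_can in the frame of plate between -0.123 and -0.063 m and y of can_centre in the frame of tray between -0.1205 and -0.0805 m)) and x of can_centre in the frame of tray between -0.024 and 0.024 m and z of can_centre in the frame of tray between 0.04 and 0.05 m and contact force between the fingers and relay_can below 0.05 N and ((y of socket_slim in the frame of plate between 0.063 and 0.123 m and y of slim_centre in the frame of tray between 0.0805 and 0.1205 m) or (y of socket_slim in the frame of plate between 0.001 and 0.061 m and y of slim_centre in the frame of tray between 0.0135 and 0.0535 m) or (y of socket_slim in the frame of plate between -0.061 and -0.001 m and y of slim_centre in the frame of tray between -0.0535 and -0.0135 m) or (y of socket_slim in the frame of plate between -0.123 and -0.063 m and y of slim_centre in the frame of tray between -0.1205 and -0.0805 m)) and x of slim_centre in the frame of tray between -0.024 and 0.024 m and z of slim_centre in the frame of tray between 0.034 and 0.044 m and contact force between the fingers and relay_slim below 0.05 N); the robot touches nothing.
It fails at once if a relay is tipped over (more than about 35 degrees from upright) (angle between any of cube_centre, timer_centre, can_centre, slim_centre's own z axis and vertical above 0.6 rad).
It fails at once if a relay is dropped: let go of and falling at more than 0.6 m/s (a fall of about 18 mm) ((contact force between the fingers and relay_cube below 0.01 N and contact force between relay_cube and anything else below 0.01 N and linear speed of relay_cube above 0.6 m/s) or (contact force between the fingers and relay_timer below 0.01 N and contact force between relay_timer and anything else below 0.01 N and linear speed of relay_timer above 0.6 m/s) or (contact force between the fingers and relay_can below 0.01 N and contact force between relay_can and anything else below 0.01 N and linear speed of relay_can above 0.6 m/s) or (contact force between the fingers and relay_slim below 0.01 N and contact force between relay_slim and anything else below 0.01 N and linear speed of relay_slim above 0.6 m/s)).
It also fails if it takes over 102 s, if anything falls off the work surface, if the arm or the gripper's body presses on something with over 40 N, if the wrist force passes 120 N, or if a joint passes its speed limit or range.

ROBOT

A 6-joint arm with a two-finger parallel gripper is mounted at the origin on the work surface. World frame = base frame: x ahead of the robot, y to its left, z up, the work surface at z = 0. Lengths are in m, angles in rad, forces in N, time in s.
With the tool pointing down it reaches from about 0.275 to 0.75 m from the base axis. Payload 10.2 kg.
Tool frame: the origin (TCP) lies at the very end of the fingers, on their centre line; the grasp point (between the pads) lies 19 mm behind it; z points along the fingers, y is the line along which they close (so a half turn about z gives the same grasp; the last joint's range is limited). The gripper opens to 88 mm and grips with 3 to 60 N. Pads are 18 mm wide; open, the fingers measure 123 mm over their backs; the gripper's body (75 mm by 187 mm) begins 45 mm behind the grasp point.
Start: joints at [-1.398, 0.313, 1.498, -0, 1.331, -0.223], TCP at [0.202, -0.484, 0.239] pointing down, gripper open.
Joint ranges: [-2.94, 2.94], [-0.97, 2.17], [0.19, 2.56], [-1.23, 4.37], [0.02, 3.11], [-2.88, 2.88]. Speed limits (rad/s): [2.39, 2.39, 3.01, 3.14, 3.14, 3.14].

INTERFACE

Orientations are given as a unit quaternion [x, y, z, w].
In Python, from station import r, eyes gives the robot as it stands.
- The arm moves only by the tool drive_tool, never from a script. Its argument "series" is a list of rows, each a list of 3 entries, a list of its own where there are three numbers: the shift along the tool's x, y, z in m, then the turn about the tool's z in degrees, then the finger opening in m, from 0 to 0.0881. A call has 1 to 10 rows; each row shifts and turns the commanded pose from where the row before left it, along the tool's axes as they then stand; what a row does not reach is not made up. A row lasts 1/8 s, in which the tool goes at most 62.5 mm and 10.7 degrees, less where a joint would pass 70% of its speed; a pose out of reach is approached as far as the arm can. A call is refused whole if a number of a shift passes 0.0625 or a number of a turn 10.7, either way. A call with a gripper value outside its range is refused whole. The fingers move at their own pace and stop on an object; "newtons" is the grip in N (left out, the last holds). Time passes only in rows, so rows that do not move let the fingers close. It gives the time, the measured TCP pose, the force, the opening and the grip force at its end, in the units of the state.
- r.observe(): the state, without advancing time (a new reading comes with each control period).
- eyes.read_camera(name): name is "side" or "top"; returns a dict with "frame" (400x640x3 uint8, red, green, blue), "fx", "fy", "cx", "cy" (pixels), "D" ([k1, k2, p1, p2, k3] as OpenCV has them; the pictures are not rectified), "origin" and "rotation" of the camera in the world. Camera axes: x right, y down, z forward; pixel columns grow to the right and rows downward; lengths in m; the calibration is good to about 2 mm. A picture is of the moment at which its call begins. There is no depth.
- r.finish_job(): hands the job in; it is judged then, once.
The state is a dict: "t": time; "qpos": joint angles; "dq": joint speeds; "joint_torque": joint torques, N m; "position": TCP position; "ee_rot": TCP orientation; "force": force on the tool from outside, world axes, zero at the start; "moment": the same for the moment, N m; "opening": finger opening in m; "grasp_force": force on a finger pad.
Only numpy, scipy, OpenCV 4.12 (cv2) and the standard library are available. Lean on these libraries where they do the work, as an engineer would, in place of code of your own. Each camera call takes 0.05 s, during which the arm holds its last target. There are 200 camera calls.

## Working session

There is one attempt and no reset: what is moved stays moved. The work goes in short steps, Python scripts to look and compute and a tool call to move; the robot and the scene stay as the last step left them, time stands still between calls to the robot, and variables do not carry over. Pictures are saved under pics/ and viewed, at most 14 in all, crops included, and the job is handed in when it is done.

Besides the shell and the picture viewer there is one more tool, called as a command line: name --argument value ..., lists and objects as JSON in quotes. drive_tool: Moves the arm, as the interface text tells. Its arguments: {"type":"object","properties":{"series":{"type":"array","items":{"type":"array"}},"newtons":{"type":"number"}},"required":["series"]}

```bash
mkdir -p pics; cat > h.py <<'E'
import numpy as np,cv2
from station import r,eyes
def cam(n,save=None):
    c=eyes.read_camera(n)
    if save: cv2.imwrite('pics/'+save,c['frame'][:,:,::-1])
    return c
def ray(c,uv):
    K=np.array([[c['fx'],0,c['cx']],[0,c['fy'],c['cy']],[0,0,1.]])
    p=cv2.undistortPoints(np.array(uv,float).reshape(-1,1,2),K,np.array(c['D'],float)).reshape(-1,2)
    d=np.c_[p,np.ones(len(p))]@np.array(c['rotation']).T
    return np.array(c['origin']),d
def onz(c,uv,z):
    o,d=ray(c,uv); return o+d*((z-o[2])/d[:,2])[:,None]
def proj(c,P):
    K=np.array([[c['fx'],0,c['cx']],[0,c['fy'],c['cy']],[0,0,1.]]);R=np.array(c['rotation'])
    rv,_=cv2.Rodrigues(R.T);t=-R.T@np.array(c['origin'])
    return cv2.projectPoints(np.array(P,float).reshape(-1,3),rv,t,K,np.array(c['D'],float))[0].reshape(-1,2)
E
python3 - <<'E'
from h import *
for n in('top','side'):
    c=cam(n,n+'0.png');print(n,c['fx'],c['origin'],np.round(c['rotation'],3).tolist())
s=r.observe();print(s['t'],s['position'],s['ee_rot'],s['opening'],s['force'])
E
```

```text
top 439.148367736314 [ 0.40214747 -0.04800177  0.83638676] [0.715, -0.696, 0.05, -0.045]
side 391.6990015517753 [ 0.30415036 -0.59707784  0.40865742] [0.861, -0.125, 0.081, -0.487]
0.1 [ 0.20234934 -0.4841978   0.23822712] [ 9.80481689e-01  1.96609551e-01  1.05200427e-05 -5.85669963e-04] 0.08810620326551832 [-0.22049131  0.17285671  0.57960329]
```

View pics/top0.png

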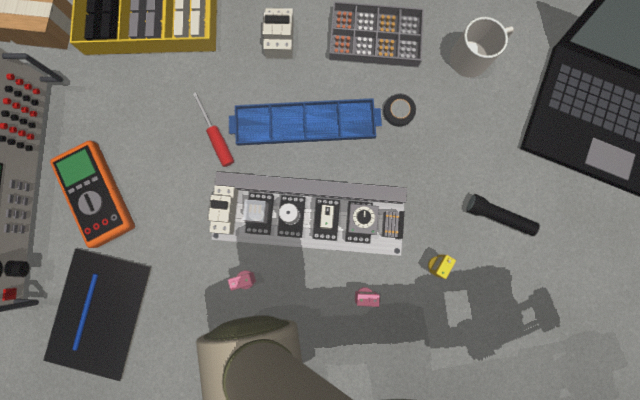

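View pics/side0.png

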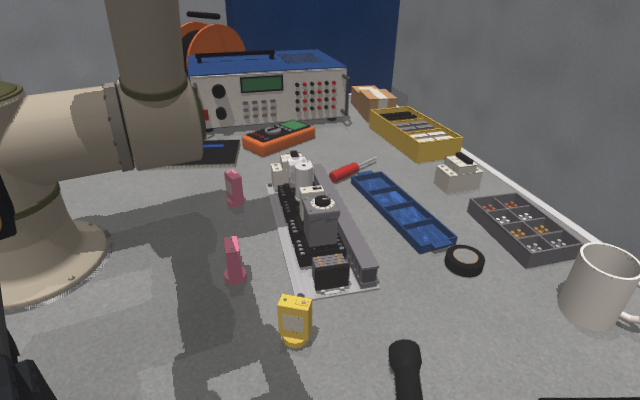

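The top view shows, left to right on the rail: breaker (221,210), then clear cube (256,210), can (290,212), slim (326,217), timer (362,217), and terminals (393,223). The tray is at (305,120), beyond the plate. Pink look-alikes sit at (240,281) and (368,298), and a yellow one at (442,265). I'll check this in a close crop and measure.

```bash
python3 - <<'E'
from h import *
c=cam('top');f=c['frame']
cv2.imwrite('pics/crop1.png',cv2.resize(f[170:260,205:410,::-1],None,fx=3.9,fy=3.9,interpolation=cv2.INTER_CUBIC))
hsv=cv2.cvtColor(f,cv2.COLOR_RGB2HSV)
m=cv2.inRange(hsv,(100,100,40),(125,255,255));m[:80]=0;m[160:]=0
cn=max(cv2.findContours(m,0,2)[0],key=cv2.contourArea);b=cv2.minAreaRect(cn);print('tray px',b)
# plate/world predicted from a guess: rays at several pixels
for n,uv,z in[('cube',(256,210),.094),('can',(290,212),.112),('slim',(326,217),.100),('timer',(363,217),.116)]:print(n,onz(c,[uv],z)[0].round(4))
P=onz(c,cv2.boxPoints(b),.017);print(P.round(4),P.mean(0))
E
```

```text
tray px ((304.67547607421875, 121.13899230957031), (38.80667495727539, 152.15924072265625), 87.07927703857422)Traceback (most recent call last):
  File "<stdin>", line 8, in <module>
  File "h.py", line 13, in onz
    o,d=ray(c,uv); return o+d*((z-o[2])/d[:,2])[:,None]
        ~~~^^^^^^
  File "h.py", line 10, in ray
    d=np.c_[p,np.ones(len(p))]@np.array(c['rotation']).T
      ~~~~~~~~~~~~~~~~~~~~~~~~^~~~~~~~~~~~~~~~~~~~~~~~~~
ValueError: matmul: Input operand 1 has a mismatch in its core dimension 0, with gufunc signature (n?,k),(k,m?)->(n?,m?) (size 4 is different from 3)
```

View pics/crop1.png

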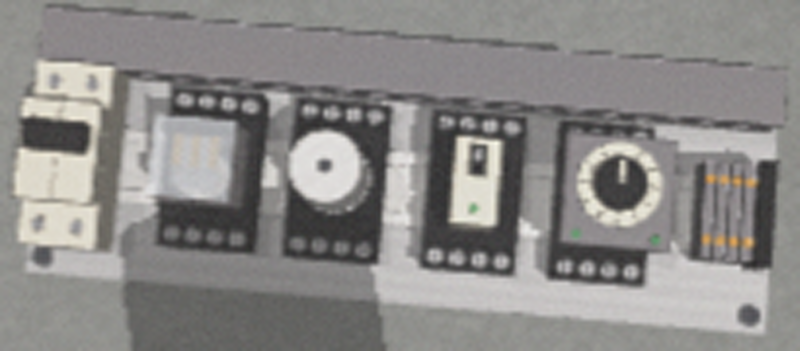

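```bash
sed -i "s/^def ray/from scipy.spatial.transform import Rotation as Ro\ndef R_(c): return Ro.from_quat(c['rotation']).as_matrix() if np.size(c['rotation'])==4 else np.array(c['rotation'])\ndef ray/; s/@np.array(c\['rotation'\]).T/@R_(c).T/; s/R=np.array(c\['rotation'\])/R=R_(c)/" h.py
python3 - <<'E'
from h import *
c=cam('top');f=c['frame']
px=lambda u,v:((u+.5)/3.9-.5+205,(v+.5)/3.9-.5+170)
D=onz(c,[px(45,5),px(788,68)],.043);d=D[0]-D[1];print('duct',D.round(4),'plate yaw',np.degrees(np.arctan2(-d[0],d[1])))
for n,u,z in[('cube',(195,160),.094),('can',(326,165),.112),('slim',(476,182),.100),('timer',(620,193),.108)]:print(n,onz(c,[px(*u)],z)[0].round(4))
hsv=cv2.cvtColor(f,cv2.COLOR_RGB2HSV)
m=cv2.inRange(hsv,(100,100,40),(125,255,255));m[:80]=0;m[160:]=0
cn=max(cv2.findContours(m,0,2)[0],key=cv2.contourArea)
b=cv2.minAreaRect(onz(c,cn.reshape(-1,2),.017)[:,:2].astype(np.float32));print('tray',b)
m=cv2.morphologyEx(m,cv2.MORPH_OPEN,np.ones((25,5)))
cn=max(cv2.findContours(m,0,2)[0],key=cv2.contourArea)
b=cv2.minAreaRect(onz(c,cn.reshape(-1,2),.017)[:,:2].astype(np.float32));print('tray no lugs',b)
E
```

```text
duct [[ 0.5382  0.1443  0.043 ]
 [ 0.5183 -0.2056  0.043 ]] plate yaw -3.26897477898352
cube [0.4631 0.0626 0.094 ]
can [0.461  0.0043 0.112 ]
slim [ 0.4565 -0.0597  0.1   ]
timer [ 0.4529 -0.121   0.108 ]
tray ((0.6448894739151001, -0.014106377959251404), (0.07733920216560364, 0.29264184832572937), 4.693536758422852)
tray no lugs ((0.6451513171195984, -0.014354124665260315), (0.07621739059686661, 0.25984686613082886), 4.747781753540039)
```

Order on the rail is cube, can, slim, timer, and the relay positions agree with the 62 mm pitch. I'm setting out for the timer, turning first so the fingers close across the rail.

drive_tool --series '[[[0,0,0],-10.7,0.088],[[0,0,0],-10.7,0.088],[[0,0,0],-10.7,0.088],[[0,0,0],-10.7,0.088],[[0,0,0],-10.7,0.088],[[0,0,0],-10.6,0.088],[[0.05,0.03,0],0,0.088],[[0.05,0.03,0],0,0.088],[[0.05,0.03,0],0,0.088],[[0.05,0.03,0],0,0.088]]' --newtons 15

```text
t: 1.45
position: [0.3342, -0.2898, 0.2387]
ee_rot: [0.727, 0.687, 0.0, 0.0]
force: [0.7, -0.3, -0.2]
opening: 0.0881
grasp_force: 0.0
```

drive_tool --series '[[[0.05,0.03,0],0,0.088],[[0.05,0.03,0],0,0.088],[[0.05,0.03,0],0,0.088],[[0.026,0.02,0],0,0.088],[[0,0,0.05],0,0.088],[[0,0,0],0,0.088],[[0,0,0],0,0.088]]'

```text
t: 2.33
position: [0.4536, -0.1225, 0.1901]
ee_rot: [0.727, 0.687, 0.0, 0.001]
force: [-0.8, 0.7, -0.7]
opening: 0.088
grasp_force: 0.0
```

```bash
cat >> h.py <<'E'
def togo(*ts):
    s=r.observe();R=Ro.from_quat(s['ee_rot']).as_matrix();p=np.array(s['position']);
    for t in ts: print('shift mm',np.round((np.array(t)-p)@R*1000,1).tolist()); p=np.array(t)
E
python3 - <<'E'
from h import *
c=cam('side');f=c['frame']
cv2.imwrite('pics/s1.png',cv2.resize(f[80:300,220:420,::-1],None,fx=2.7,fy=2.7,interpolation=cv2.INTER_CUBIC))
print(proj(c,[(.4529,-.121,.108),(.4565,-.0597,.1),(.461,.0043,.112)]).round(1))
togo((.4529,-.121,.083))
E
```

```text
[[320.6 203.5]
 [311.7 188.7]
 [304.3 165.3]]
shift mm [1.7, -1.1, 107.4]
```

View pics/s1.png

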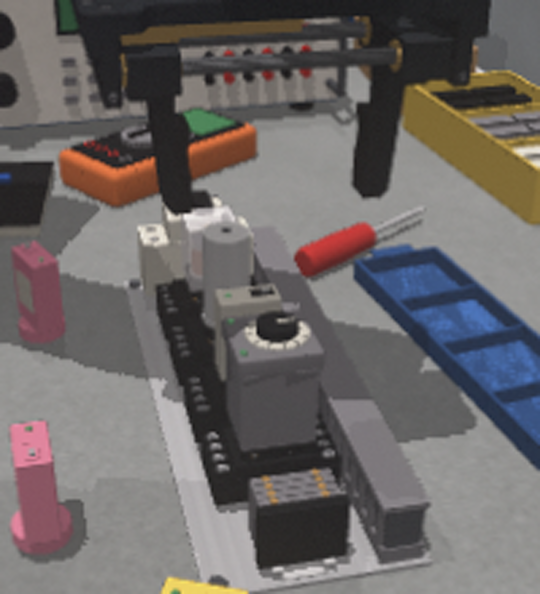

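The close crop shows the timer (bezel about px 322,206) beneath the open fingers, in line with the prediction and with the duct clear. The four rail relays are all distinct from the pink and yellow look-alikes. Next: descend and grip.

drive_tool --series '[[[0.002,-0.001,0.04],0,0.088],[[0,0,0.04],0,0.088],[[0,0,0.02],0,0.088],[[0,0,0.007],0,0.088],[[0,0,0],0,0.06],[[0,0,0],0,0.055],[[0,0,0],0,0.04],[[0,0,0],0,0.04],[[0,0,0],0,0.04],[[0,0,0],0,0.04]]' --newtons 12

```text
t: 3.62
position: [0.4525, -0.12, 0.082]
ee_rot: [0.727, 0.687, 0.0, 0.0]
force: [0.9, 0.7, 2.4]
opening: 0.0471
grasp_force: 12.0
```

drive_tool --series '[[[0,0,-0.005],0,0.04],[[0,0,-0.01],0,0.04],[[0,0,-0.02],0,0.04],[[0,0,-0.025],0,0.04],[[0,0,0],0,0.04]]' --newtons 25

```text
t: 4.25
position: [0.4529, -0.1202, 0.1432]
ee_rot: [0.727, 0.687, 0.001, 0.002]
force: [0.6, 0.1, -2.8]
opening: 0.0471
grasp_force: 25.0
```

```bash
python3 - <<'E'
from h import *
s=r.observe();print(s['force'],s['opening'],s['grasp_force'])
togo((.6532,-.1142,.141),(.6532,-.1142,.060),(.6532,-.1142,.057))
c=cam('side');f=c['frame']
cv2.imwrite('pics/s2.png',cv2.resize(f[80:300,220:420,::-1],None,fx=2.7,fy=2.7,interpolation=cv2.INTER_CUBIC))
E
```

```text
[ 0.64767334  0.13824256 -2.75060292] 0.047130566748506665 24.99780658632517
shift mm [17.3, 199.6, 2.8]
shift mm [0.1, -0.2, 81.0]
shift mm [0.0, -0.0, 3.0]
```

View pics/s2.png

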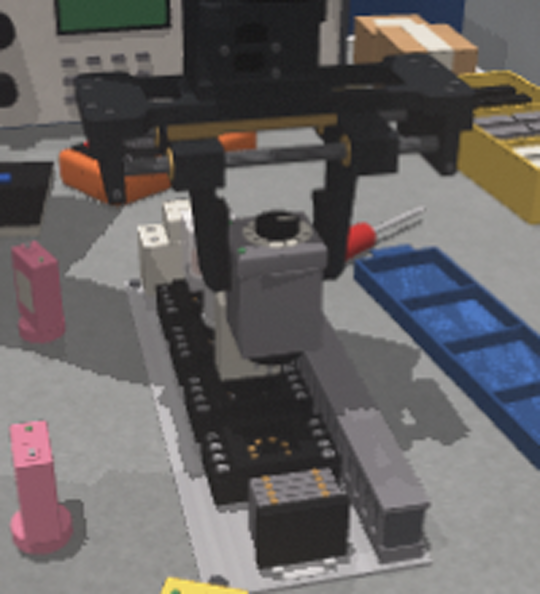

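The timer (crop 275,290) hangs upright in the grip, clear of its socket. Carrying it to the tray's right compartment.

drive_tool --series '[[[0.001,0.02,0],0,0.04],[[0.002,0.04,0],0,0.04],[[0.004,0.045,0],0,0.04],[[0.004,0.045,0],0,0.04],[[0.004,0.035,0],0,0.04],[[0.002,0.015,0.02],0,0.04],[[0,0,0.03],0,0.04],[[0,0,0.015],0,0.04],[[0,0,0],0,0.04],[[0,0,0],0,0.04]]'

```text
t: 5.55
position: [0.6533, -0.1144, 0.0778]
ee_rot: [0.727, 0.687, 0.0, 0.001]
force: [-1.0, -1.1, -1.2]
opening: 0.0475
grasp_force: 25.0
```

```bash
python3 - <<'E'
from h import *
togo((.6532,-.1142,.060),(.6532,-.1142,.057))
c=cam('side');f=c['frame']
cv2.imwrite('pics/s3.png',cv2.resize(f[80:300,300:500,::-1],None,fx=2.7,fy=2.7,interpolation=cv2.INTER_CUBIC))
E
```

```text
shift mm [0.2, -0.2, 17.8]
shift mm [0.0, -0.0, 3.0]
```

View pics/s3.png

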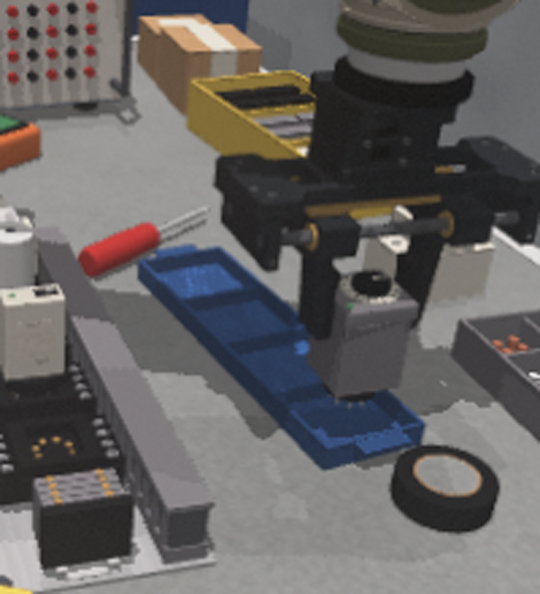

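The timer hangs over the right-end compartment (crop 360,400), pins just above the rim. Lowering until contact.

drive_tool --series '[[[0,0,0.009],0,0.04],[[0,0,0.006],0,0.04],[[0,0,0.003],0,0.04],[[0,0,0.002],0,0.04],[[0,0,0],0,0.04]]'

```text
t: 6.22
position: [0.653, -0.1142, 0.0568]
ee_rot: [0.727, 0.687, 0.0, 0.0]
force: [0.7, -0.5, -2.0]
opening: 0.0474
grasp_force: 25.0
```

drive_tool --series '[[[0,0,0.001],0,0.04],[[0,0,0],0,0.04],[[0,0,0.001],0,0.04],[[0,0,0],0,0.04]]'

```text
t: 6.72
position: [0.6533, -0.1144, 0.0564]
ee_rot: [0.727, 0.687, 0.0, 0.001]
force: [-4.0, 0.7, 11.2]
opening: 0.0472
grasp_force: 24.9
```

Contact (11 N). Releasing and retreating upward.

drive_tool --series '[[[0,0,-0.001],0,0.05],[[0,0,0],0,0.06],[[0,0,0],0,0.075],[[0,0,0],0,0.08],[[0,0,-0.02],0,0.088],[[0,0,-0.05],0,0.088],[[0,0,-0.05],0,0.088],[[0.01,-0.04,0],0,0.088],[[0.01,-0.05,0],0,0.088],[[0.01,-0.05,0],0,0.088]]'

```text
t: 7.98
position: [0.5135, -0.076, 0.1771]
ee_rot: [0.727, 0.687, 0.0, 0.001]
force: [-0.5, -0.9, 0.4]
opening: 0.088
grasp_force: 0.0
```

```bash
python3 - <<'E'
from h import *
togo((.4565,-.0597,.15),(.4565,-.0597,.071))
c=cam('side')
f=c['frame'];cv2.imwrite('pics/s4.png',cv2.resize(f[80:300,230:510,::-1],None,fx=2.7,fy=2.7,interpolation=cv2.INTER_CUBIC))
E
```

```text
shift mm [13.1, -57.9, 27.0]
shift mm [0.1, -0.2, 79.0]
```

View pics/s4.png

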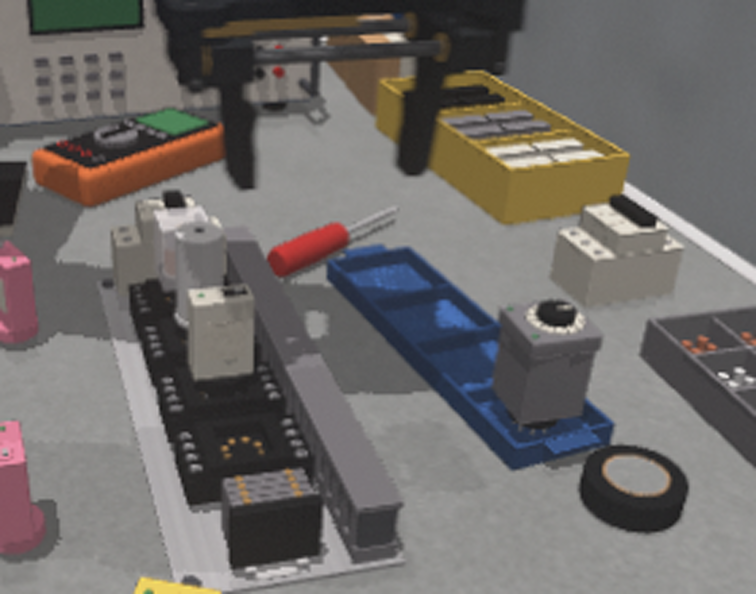

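The timer stands upright in its compartment. The slim's top (px 311,190) agrees with the prediction (312,189), so I'm gripping it next.

drive_tool --series '[[[0.008,-0.04,0],0,0.088],[[0.005,-0.018,0.01],0,0.088],[[0,0,0.04],0,0.088],[[0,0,0.04],0,0.088],[[0,0,0.019],0,0.07],[[0,0,0],0,0.05],[[0,0,0],0,0.03],[[0,0,0],0,0.03],[[0,0,0],0,0.03],[[0,0,0],0,0.03]]' --newtons 12

```text
t: 9.28
position: [0.4579, -0.0602, 0.0672]
ee_rot: [0.727, 0.687, 0.0, 0.0]
force: [-1.7, -0.5, 5.3]
opening: 0.0379
grasp_force: 12.0
```

drive_tool --series '[[[0,0,-0.005],0,0.03],[[0,0,-0.01],0,0.03],[[0,0,-0.02],0,0.03],[[0,0,-0.025],0,0.03],[[0,0,0],0,0.03]]' --newtons 20

```text
t: 9.9
position: [0.4585, -0.0604, 0.1282]
ee_rot: [0.727, 0.687, 0.001, 0.002]
force: [0.3, 0.0, -1.4]
opening: 0.0378
grasp_force: 20.0
```

```bash
python3 - <<'E'
from h import *
togo((.6477,-.0474,.127),(.6477,-.0474,.060),(.6477,-.0474,.043))
E
```

```text
shift mm [23.6, 188.2, 1.9]
shift mm [0.1, -0.2, 67.0]
shift mm [0.0, -0.1, 17.0]
```

drive_tool --series '[[[0.002,0.02,0],0,0.03],[[0.004,0.035,0],0,0.03],[[0.005,0.045,0],0,0.03],[[0.006,0.045,0],0,0.03],[[0.005,0.03,0],0,0.03],[[0.002,0.013,0.02],0,0.03],[[0,0,0.03],0,0.03],[[0,0,0.012],0,0.03],[[0,0,0],0,0.03],[[0,0,0],0,0.03]]'

```text
t: 11.15
position: [0.6472, -0.0469, 0.0659]
ee_rot: [0.727, 0.687, 0.0, 0.001]
force: [-0.1, 0.2, -0.3]
opening: 0.0378
grasp_force: 20.0
```

```bash
python3 - <<'E'
from h import *
togo((.6477,-.0474,.043))
c=cam('side')
f=c['frame'];cv2.imwrite('pics/s5.png',cv2.resize(f[80:300,230:510,::-1],None,fx=2.7,fy=2.7,interpolation=cv2.INTER_CUBIC))
E
```

```text
shift mm [-0.5, 0.5, 22.9]
```

View pics/s5.png

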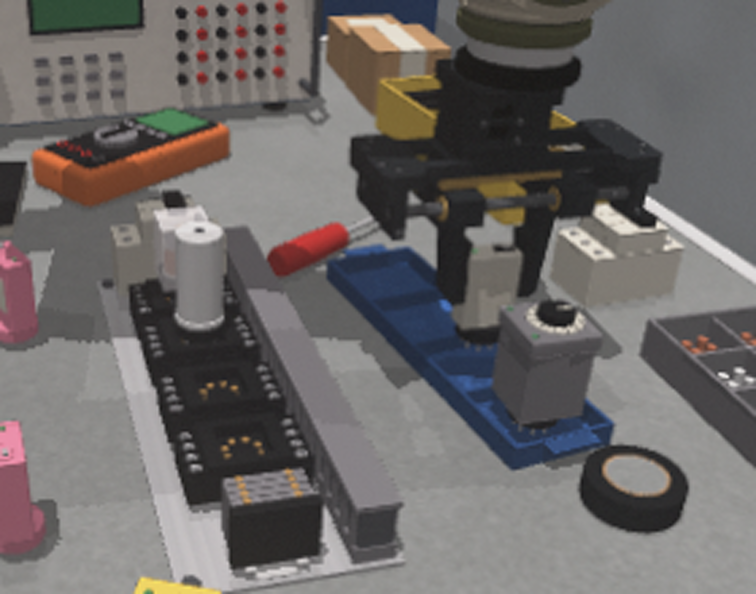

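The slim hangs upright over the third compartment (crop 480,320), next to the standing timer. Lowering it to contact.

drive_tool --series '[[[0,0,0.012],0,0.03],[[0,0,0.007],0,0.03],[[0,0,0.003],0,0.03],[[0,0,0.001],0,0.03],[[0,0,0],0,0.03],[[0,0,0.001],0,0.03],[[0,0,0],0,0.03]]'

```text
t: 12.08
position: [0.6469, -0.0468, 0.0418]
ee_rot: [0.727, 0.687, 0.0, 0.0]
force: [-2.0, 0.4, 7.2]
opening: 0.0378
grasp_force: 20.0
```

drive_tool --series '[[[0,0,-0.001],0,0.045],[[0,0,0],0,0.06],[[0,0,0],0,0.075],[[0,0,0],0,0.08],[[0,0,-0.02],0,0.088],[[0,0,-0.05],0,0.088],[[0,0,-0.05],0,0.088],[[0.01,-0.05,-0.01],0,0.088],[[0.015,-0.055,0],0,0.088],[[0.015,-0.055,0],0,0.088]]'

```text
t: 13.32
position: [0.4877, 0.0027, 0.1731]
ee_rot: [0.727, 0.687, 0.001, 0.001]
force: [-0.1, -0.3, 0.4]
opening: 0.0881
grasp_force: 0.0
```

```bash
python3 - <<'E'
from h import *
togo((.461,.0043,.15),(.461,.0043,.075))
c=cam('side');f=c['frame'];cv2.imwrite('pics/s6.png',cv2.resize(f[80:300,230:510,::-1],None,fx=2.7,fy=2.7,interpolation=cv2.INTER_CUBIC))
E
```

```text
shift mm [0.1, -26.8, 23.1]
shift mm [0.0, -0.2, 75.0]
```

View pics/s6.png

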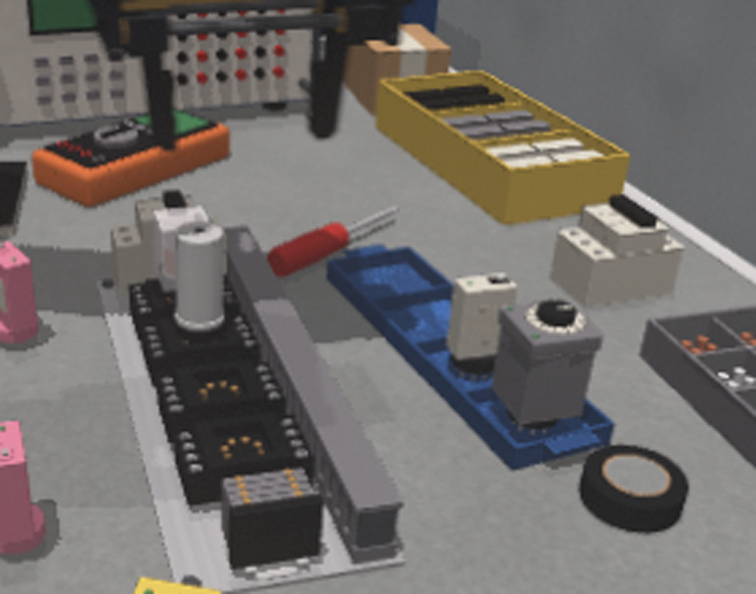

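Slim and timer both stand upright. The can's top (px 304,166) matches the prediction, so I'm gripping it.

drive_tool --series '[[[0,-0.02,0],0,0.088],[[0,-0.007,0.02],0,0.088],[[0,0,0.04],0,0.088],[[0,0,0.028],0,0.088],[[0,0,0.01],0,0.07],[[0,0,0],0,0.05],[[0,0,0],0,0.025],[[0,0,0],0,0.025],[[0,0,0],0,0.025],[[0,0,0],0,0.025]]' --newtons 12

```text
t: 14.62
position: [0.4622, 0.0038, 0.0739]
ee_rot: [0.727, 0.687, -0.0, 0.0]
force: [-0.1, 0.7, 0.0]
opening: 0.0316
grasp_force: 11.9
```

drive_tool --series '[[[0,0,0],0,0.025],[[0,0,-0.005],0,0.025],[[0,0,-0.01],0,0.025],[[0,0,-0.02],0,0.025],[[0,0,-0.025],0,0.025],[[0,0,0],0,0.025]]' --newtons 25

```text
t: 15.38
position: [0.4631, 0.0036, 0.1353]
ee_rot: [0.727, 0.687, 0.001, 0.002]
force: [0.0, 0.0, -1.1]
opening: 0.0313
grasp_force: 24.8
```

```bash
python3 - <<'E'
from h import *
togo((.6422,.0194,.135),(.6422,.0194,.050))
E
```

```text
shift mm [25.8, 177.9, 0.9]
shift mm [0.1, -0.3, 85.0]
```

drive_tool --series '[[[0.002,0.02,0],0,0.025],[[0.005,0.035,0],0,0.025],[[0.006,0.04,0],0,0.025],[[0.006,0.04,0],0,0.025],[[0.005,0.03,0],0,0.025],[[0.002,0.013,0.02],0,0.025],[[0,0,0.03],0,0.025],[[0,0,0.013],0,0.025],[[0,0,0],0,0.025],[[0,0,0],0,0.025]]'

```text
t: 16.62
position: [0.6419, 0.0196, 0.0718]
ee_rot: [0.727, 0.687, 0.001, 0.001]
force: [0.5, 0.6, -0.6]
opening: 0.0316
grasp_force: 24.8
```

```bash
python3 - <<'E'
from h import *
togo((.6422,.0194,.050))
c=cam('side');f=c['frame'];cv2.imwrite('pics/s7.png',cv2.resize(f[80:300,230:510,::-1],None,fx=2.7,fy=2.7,interpolation=cv2.INTER_CUBIC))
E
```

```text
shift mm [-0.2, 0.3, 21.8]
```

View pics/s7.png

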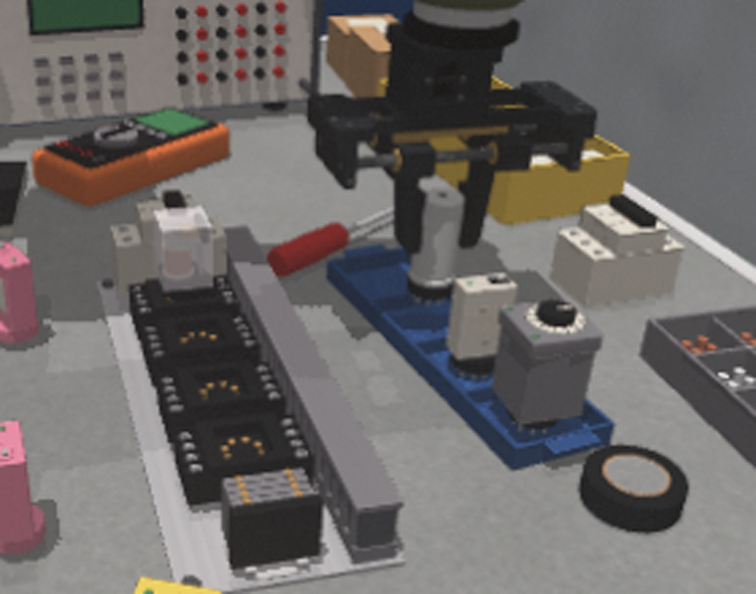

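The can hangs over the second compartment (crop 435,285), parallel to the fingers. Lowering.

drive_tool --series '[[[0,0,0.012],0,0.025],[[0,0,0.006],0,0.025],[[0,0,0.003],0,0.025],[[0,0,0.001],0,0.025],[[0,0,0],0,0.025],[[0,0,0.001],0,0.025],[[0,0,0],0,0.025]]'

```text
t: 17.55
position: [0.6417, 0.0197, 0.0483]
ee_rot: [0.727, 0.687, 0.0, 0.0]
force: [-1.3, 0.7, 2.7]
opening: 0.0314
grasp_force: 24.8
```

drive_tool --series '[[[0,0,0],0,0.04],[[0,0,0],0,0.055],[[0,0,0],0,0.075],[[0,0,0],0,0.08],[[0,0,-0.02],0,0.088],[[0,0,-0.05],0,0.088],[[0,0,-0.05],0,0.088],[[0.01,-0.05,-0.01],0,0.088],[[0.012,-0.055,0],0,0.088],[[0.011,-0.055,0],0,0.088]]'

```text
t: 18.8
position: [0.482, 0.062, 0.1792]
ee_rot: [0.727, 0.687, 0.001, 0.001]
force: [1.5, -0.4, 0.4]
opening: 0.088
grasp_force: 0.0
```

```bash
python3 - <<'E'
from h import *
togo((.4631,.0626,.15),(.4631,.0626,.065))
c=cam('side');f=c['frame'];cv2.imwrite('pics/s8.png',cv2.resize(f[80:300,230:510,::-1],None,fx=2.7,fy=2.7,interpolation=cv2.INTER_CUBIC))
q=proj(c,[(.4631,.0626,.094),(.4811,.0626-.017,.094),(.4451,.0626-.018,.094)]);print((q-[230,80])*2.7)
E
```

```text
shift mm [-0.5, -19.0, 29.1]
shift mm [0.0, -0.2, 85.0]
[[182.45291375 218.51488223]
 [213.57540408 225.65898121]
 [163.23796969 232.13858424]]
```

View pics/s8.png

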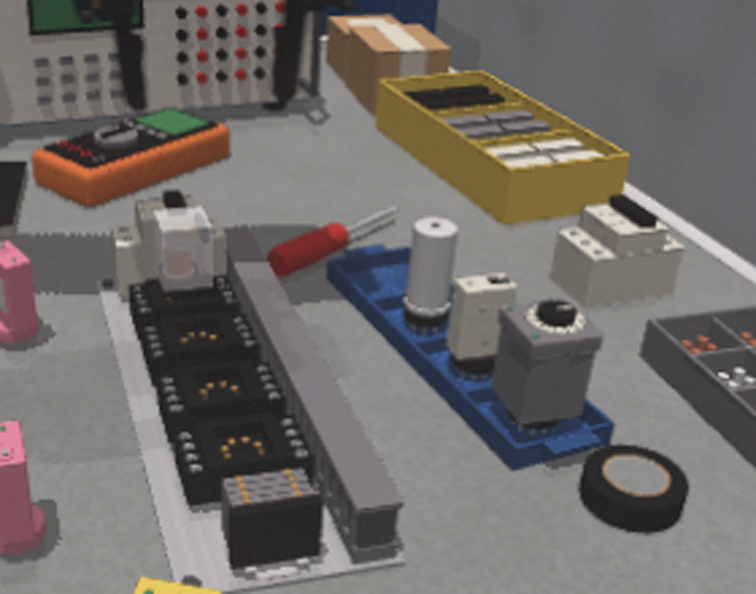

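The can stands upright, and the cube's predicted top edges agree with the picture. Gripping the cube.

drive_tool --series '[[[0,-0.015,0],0,0.088],[[0,-0.004,0.02],0,0.088],[[0,0,0.04],0,0.088],[[0,0,0.04],0,0.088],[[0,0,0.014],0,0.07],[[0,0,0],0,0.05],[[0,0,0],0,0.03],[[0,0,0],0,0.03],[[0,0,0],0,0.03],[[0,0,0],0,0.03]]' --newtons 12

```text
t: 20.1
position: [0.4647, 0.0627, 0.0641]
ee_rot: [0.727, 0.687, 0.0, 0.0]
force: [-1.1, 0.8, 2.6]
opening: 0.0358
grasp_force: 12.0
```

drive_tool --series '[[[0,0,0],0,0.03],[[0,0,-0.005],0,0.03],[[0,0,-0.01],0,0.03],[[0,0,-0.02],0,0.03],[[0,0,-0.025],0,0.03],[[0,0,0],0,0.03]]' --newtons 20

```text
t: 20.85
position: [0.4654, 0.0626, 0.1252]
ee_rot: [0.727, 0.687, 0.001, 0.001]
force: [0.2, -0.1, -1.3]
opening: 0.0362
grasp_force: 20.0
```

```bash
python3 - <<'E'
from h import *
togo((.6368,.0862,.125),(.6368,.0862,.040))
E
```

```text
shift mm [33.2, 169.8, 0.8]
shift mm [0.0, -0.3, 85.0]
```

drive_tool --series '[[[0.003,0.02,0],0,0.03],[[0.006,0.03,0],0,0.03],[[0.008,0.04,0],0,0.03],[[0.008,0.04,0],0,0.03],[[0.006,0.027,0],0,0.03],[[0.002,0.013,0.02],0,0.03],[[0,0,0.03],0,0.03],[[0,0,0.013],0,0.03],[[0,0,0],0,0.03],[[0,0,0],0,0.03]]'

```text
t: 22.1
position: [0.6366, 0.0861, 0.0618]
ee_rot: [0.727, 0.687, 0.001, 0.001]
force: [-1.0, 0.3, -0.6]
opening: 0.0357
grasp_force: 20.0
```

```bash
python3 - <<'E'
from h import *
togo((.6368,.0862,.040))
c=cam('side');f=c['frame'];cv2.imwrite('pics/s9.png',cv2.resize(f[80:300,230:510,::-1],None,fx=2.7,fy=2.7,interpolation=cv2.INTER_CUBIC))
E
```

```text
shift mm [0.1, 0.1, 21.8]
```

View pics/s9.png

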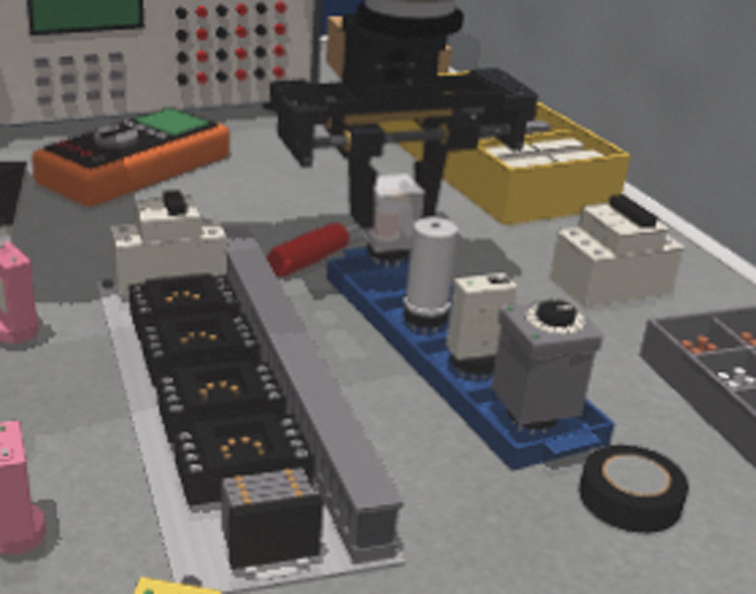

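The cube hangs over the leftmost compartment (crop 392,250), with the three others standing. Lowering it.

drive_tool --series '[[[0,0,0.012],0,0.03],[[0,0,0.006],0,0.03],[[0,0,0.003],0,0.03],[[0,0,0.001],0,0.03],[[0,0,0],0,0.03],[[0,0,0.001],0,0.03],[[0,0,0],0,0.03]]'

```text
t: 23.02
position: [0.6364, 0.0861, 0.0387]
ee_rot: [0.727, 0.687, 0.0, 0.0]
force: [-1.6, 0.5, 6.2]
opening: 0.0355
grasp_force: 20.0
```

drive_tool --series '[[[0,0,-0.001],0,0.045],[[0,0,0],0,0.06],[[0,0,0],0,0.075],[[0,0,0],0,0.08],[[0,0,-0.02],0,0.088],[[0,0,-0.05],0,0.088],[[0,0,-0.05],0,0.088],[[0,-0.05,-0.02],0,0.088],[[0,-0.05,0],0,0.088],[[0,-0.05,0],0,0.088]]'

```text
t: 24.28
position: [0.485, 0.0946, 0.1803]
ee_rot: [0.727, 0.687, 0.001, 0.001]
force: [0.4, 0.2, -0.7]
opening: 0.0876
grasp_force: 0.0
```

drive_tool --series '[[[0,-0.05,0],0,0.088],[[0,-0.05,0],0,0.088],[[0,0,0],0,0.088],[[0,0,0],0,0.088]]'

```text
t: 24.78
position: [0.3876, 0.1001, 0.1799]
ee_rot: [0.727, 0.687, 0.001, 0.001]
force: [1.1, -0.4, 0.0]
opening: 0.0879
grasp_force: 0.0
```

```bash
python3 - <<'E'
from h import *
a=cam('top')['frame'][70:250,190:420];b=cam('side')['frame'][80:260,300:500]
cv2.imwrite('pics/end.png',cv2.resize(np.hstack([a,b])[:,:,::-1],None,fx=1.85,fy=1.85,interpolation=cv2.INTER_CUBIC))
E
```

```text
(no output)
```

View pics/end.png

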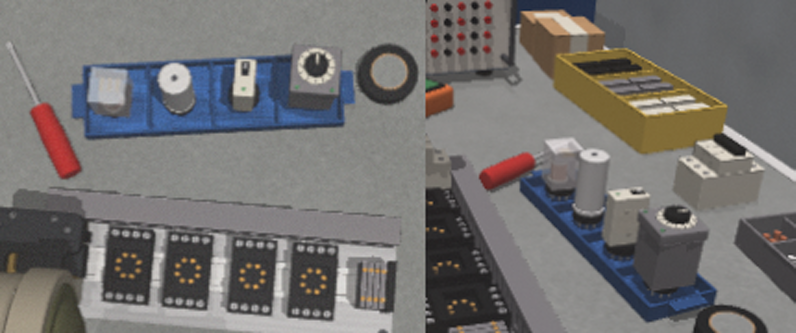

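All four relays stand upright in the tray in the order cube, can, slim, timer, one per compartment (left crop x ≈ 108, 175, 243, 313). The robot is clear of them.

```bash
python3 -c "
from h import *
print(r.finish_job())"
```

```text
the job is handed in; nothing more can be done
None
```

I handed the job in at about 25 s of the 102 s allowed: in the last pictures all four relays stand upright and released in the tray, in rail order (clear-cover, can, slim, timer). The hand-in call returned no verdict.

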